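# Seat a cover plate on its inspection nest and hold the thickness gauge on the ringed spot

## Robot

A 6-joint arm with a two-finger parallel gripper is mounted at the origin on the work surface. World frame = base frame: x ahead of the robot, y to its left, z up, the work surface at z = 0. Lengths are in m, angles in rad, forces in N, time in s.
With the tool pointing down it reaches from about 0.375 to 0.975 m from the base axis. Payload 3.8 kg.
Tool frame: the origin (TCP) lies midway between the tips of the shut fingers; the grasp point (between the pads) lies 19 mm behind it; z points along the fingers, y is the line along which they close (so a half turn about z gives the same grasp; the last joint's range is limited). The gripper opens to 85 mm and grips with 20 to 120 N. Pads are 22 mm wide; open, the fingers measure 114 mm over their backs; the gripper's body (76 mm by 85 mm) begins 54 mm behind the grasp point. The pads swing forward as they close: fully open they stand 13 mm farther back than shut.
Start: joints at [-1.223, 0.264, 1.604, -0, 1.274, -0.037], TCP at [0.253, -0.626, 0.231] pointing down, gripper open.
Joint ranges: [-2.63, 2.63], [-0.94, 2.18], [0.31, 2.57], [-1.31, 4.45], [0, 2.66], [-2.55, 2.55]. Speed limits (rad/s): [2.57, 2.57, 3.14, 3.14, 3.14, 3.14].

## Interface

Orientations are given as a rotation vector (axis times angle).
In Python, from workcell import bot gives the robot as it stands.
- The arm moves only by the tool servo_tool, never from a script. Its argument "series" is a list of rows, each a list of 7 numbers: the shift along the world's x, y, z in units of 0.15 m (1.0 is 0.15 m), then the turn, a rotation vector about the world's x, y, z in units of 180 degrees (1.0 is 180 degrees), then the closure, from 0 (fully open) to 1 (shut). A call has 1 to 20 rows; each row is the pose to reach, as a shift and turn from the pose commanded when the call began, turning the shorter way round; what a row does not reach only later rows make up. A row lasts 1/10 s, in which the tool goes at most 50 mm and 8.59 degrees, less where a joint would pass 70% of its speed; a pose out of reach is approached as far as the arm can. A call with a number of a shift or a turn outside -1 to 1 is refused whole. A call with a gripper value outside its range is refused whole. The fingers move at their own pace and stop on an object; "newtons" is the grip in N (left out, the last holds). Time passes only in rows, so rows that repeat a pose let the fingers close. It gives the time, the measured TCP pose, the force, the opening and the grip force at its end, in the units of the state.
- bot.read_state(): the state, without advancing time (a new reading comes with each control period).
- bot.read_camera(name): name is "scene" or "top"; returns the picture (384x512x3 uint8, red, green, blue); there is no depth.
- bot.camera_info(name): a dict with "vertical_fov" (degrees; the focal length in pixels is half the picture's height over the tangent of half this angle, whatever the lens; pixels are square), "cx", "cy" (the principal point, pixels), "R" (3x3) and "t" (3): a world point X has camera coordinates R X + t. Camera axes: x right, y down, z forward; pixel columns grow to the right and rows downward; lengths in m; the calibration is good to about 2 mm. A picture is of the moment at which its call begins. camera_info takes no time and is no camera call.
- bot.finish_job(): hands the job in; it is judged then, once.
Trained networks look in the newest picture that a camera, given by its name, has taken for a name from the list of things; names that differ only in an ending like _2 or _b are one class to them, and where a whole thing is asked for, a point or a joint stands for the part that bears it (a point fixed in the world has none). Each returns a list of dicts, best first, with "score" (0 to 1); they miss things now and then, are a little off and sometimes report something else, mostly with a low value. They report only what shows in the picture. A call takes as long as a camera call. They do not tell look-alikes from the thing itself.
- bot.recognise(target, camera): "box" ([left, top, right, bottom] as shares, 0 to 1, of the picture: columns of its width, rows of its height, round what is visible of it).
- bot.trace(target, camera): "mask" (384x512 bool, what is visible of it) and "box" ([left, top, right, bottom] as shares, 0 to 1, of the picture: columns of its width, rows of its height, round what is visible of it).
- bot.mark_of(target, camera): "at" ([row, column] as shares, 0 to 1, of the picture: columns of its width, rows of its height: a listed point, or the origin of a listed thing).
The state is a dict: "time": time; "q": joint angles; "joint_vel": joint speeds; "joint_torque": joint torques, N m; "tool_pos": TCP position; "tcp_rot": TCP orientation; "wrist_force": force on the tool from outside, world axes, zero at the start; "torque": the same for the moment, N m; "width": opening from 0.0 (shut) to 1.0 (fully open); "grip_force": force on a finger pad.
Only numpy, scipy, OpenCV 4.12 (cv2) and the standard library are available. Lean on these libraries where they do the work, as an engineer would, in place of code of your own. Each camera call takes 0.05 s, during which the arm holds its last target. There are 200 camera calls.

## Task

Lower the painted cover plate, ringed face up and either way round, over the two pins of the inspection nest until it rests flush, and let go of it. Then take the thickness gauge out of its cradle and hold it upright, square to the plate, with its sprung nose in the middle of the drawn ring, pressing lightly so that the nose is pushed about halfway in and never hard. Finish while still holding it there: the reading is taken while the gauge is held, so do not let go, and leave the other things on the bench where they are.

Things in the scene. Friction and masses are not known exactly. Their poses are not given: they have to be found in the camera images.
- plate: flat white-painted cover plate, loose, 160 x 60 x 10 mm (x, y, z), 0.25 kg. Origin: centre of its underside; z up out of the ringed face. Two 13 mm through holes at x = -60 and +60 mm, y = 0. Starts level, ringed face up, on two rubber strips 14 mm high that run across under it at x = -52 and +52 mm (each 22 x 76 mm), so its middle 80 mm is free underneath, to be gripped across the 60 mm width.
- spot (a point): centre of the drawn ring on the plate's upper face (dark ring, 24 mm outer and 20 mm inner diameter, with a dot in the middle), at x = +18, y = -8, z = +10 mm in the plate's frame; z points up out of the plate.
- nest: inspection nest fixed on the bench: steel base 190 x 90 x 14 mm, two raised lands (36 x 60 mm, at x = -60 and +60 mm), tops 28 mm above the bench. On each a 10 mm pin, straight to 42 mm above the bench, then tapering to 4 mm diameter at 50 mm. The 84 mm gap between the lands is open down to 14 mm: room for fingertips under the plate. Origin: centre of its underside; x along the line of pins.
- seat (a point): point midway between the pins at the height of the lands' tops (28 mm above the bench), axes as the nest's: the plate's origin comes here when it is seated (either way round).
- gauge: hand-held thickness gauge, loose, 0.18 kg: grey box 28 x 46 x 110 mm (x, y, z), display on its -x face; below it a collar of 20 mm diameter, 8 mm high, then the sprung nose. Origin: centre of the box's underside; z towards its top. Starts in its cradle leaning 0.26 rad towards its own +x; the lowest 40 mm of the box is in the pocket, the rest is free to grip. Draw it out along its z by 65 mm.
- nose_tip (a point): lowest point of the gauge's nose: a steel rod of 12 mm diameter with a domed end, on the gauge's axis, 20 mm below the gauge's origin when sprung out. Axes as the gauge's.
- nose (a joint): how far the sprung nose is pushed into the gauge, in m: 0 = fully out, 0.008 = fully in. The spring gives about 1 N as it starts to move, 3 N halfway (0.004) and 5 N fully in (500 N/m).
- cradle: black bench cradle of the gauge, fixed: foot 96 x 80 x 10 mm, on it a pocket that leans back with the gauge; its highest edge is about 80 mm above the bench. Origin: centre of its underside, on the bench; z is vertical, the pocket leans towards +x. The gauge's origin starts 40 mm above this origin.
- solvent: bystander: white bottle, 54 mm diameter, 125 mm high, loose; origin at the centre of its underside. Leave alone.
- beaker: bystander: glass beaker, 68 mm diameter, 85 mm high, loose; origin at the centre of its underside. Leave alone.
- zero_disc: bystander: bare steel disc, 42 mm diameter, 9 mm high, loose; origin at the centre of its underside. Leave alone.
- jar: bystander: small amber jar with black cap, 48 mm diameter, 55 mm high, loose; origin at the centre of its underside. Leave alone.
- coupons: bystander: stack of bare metal coupons without holes, 90 x 40 x 15 mm, loose; origin at the centre of its underside. Leave alone.
- caliper: bystander: caliper lying flat, 150 mm long, jaws 50 mm, 11 mm high, loose; origin near the middle of its beam, on the bench. Leave alone.
Mind the look-alikes: they are no part of the job. What is shaped like the plate but brown, green or orange is not meant.

How it is judged:
By the outcome, as a careful person would: the job done as asked, in the order asked, and still so for the second after the job is handed in, while the arm keeps its last pose, push and grip.
It also fails if it takes over 72 s, if anything falls off the work surface, if the arm or the gripper's body presses on something with over 40 N, if the wrist force passes 120 N, or if a joint passes its speed limit or range.

## Working session

There is one attempt and no reset: what is moved stays moved. The work goes in short steps, Python scripts to look and compute and a tool call to move; the robot and the scene stay as the last step left them, time stands still between calls to the robot, and variables do not carry over. Pictures are saved under pics/ and viewed, at most 10 in all, crops included, and the job is handed in when it is done.

Besides the shell and the picture viewer there is one more tool, called as name([rows], argument=value, ...), one row to a line, values as JSON. servo_tool: Moves the arm, as the interface text tells. Shifts and turns lie within -1 to 1; 1 stands for 0.15 m of shift or 180 degrees of turn. Its arguments: {"type":"object","properties":{"series":{"type":"array","items":{"type":"array","items":{"type":"number"}}},"newtons":{"type":"number"}},"required":["series"]}

```bash
mkdir -p pics
cat > h.py <<'E'
import numpy as np,cv2
from workcell import bot
from scipy.spatial.transform import Rotation as Rn
def cam(n):
    i=bot.camera_info(n);f=192/np.tan(np.radians(i['vertical_fov'])/2)
    return f,i['cx'],i['cy'],np.array(i['R']),np.array(i['t'])
def toz(n,u,v,z):
    f,cx,cy,R,t=cam(n);d=R.T@np.array([(u-cx)/f,(v-cy)/f,1]);c=-R.T@t
    return c+d*(z-c[2])/d[2]
def proj(n,X):
    f,cx,cy,R,t=cam(n);p=np.atleast_2d(X)@R.T+t
    return np.c_[cx+f*p[:,0]/p[:,2],cy+f*p[:,1]/p[:,2]]
E
python3 - <<'E'
from h import *
for n in('scene','top'):
    im=bot.read_camera(n);cv2.imwrite(f'pics/{n}0.png',cv2.resize(im[:,:,::-1],(800,600),interpolation=cv2.INTER_CUBIC))
    i=bot.camera_info(n);print(n,i)
    for t,zz in(('plate',.014),('spot',.024),('nest',0),('seat',.028),('gauge',.04),('nose_tip',.02),('cradle',0)):
        for r in bot.mark_of(t,n)[:3]:
            v,u=r['at'][0]*384,r['at'][1]*512;print(t,round(r['score'],2),round(u,1),round(v,1),toz(n,u,v,zz).round(4))
print(bot.read_state())
E
```

```text
scene {'vertical_fov': 52.70741077668504, 'cx': 251.57285069140553, 'cy': 195.09966109238385, 'R': array([[-0.54754125,  0.83675047, -0.0068728 ],
       [ 0.71243804,  0.46185595, -0.52831915],
       [-0.43889705, -0.29417298, -0.84901804]]), 't': array([ 0.29681019, -0.35925922,  1.50581802])}
plate 0.82 200.7 187.9 [ 0.5909 -0.1694  0.014 ]
plate 0.8 246.9 224.1 [0.6201 0.0337 0.014 ]
plate 0.75 367.2 178.6 [0.2573 0.2771 0.014 ]
spot 0.97 192.8 189.0 [ 0.613  -0.1835  0.024 ]
spot 0.96 127.5 191.1 [ 0.7359 -0.3581  0.024 ]
spot 0.92 245.1 223.7 [0.6263 0.0313 0.024 ]
nest 0.69 342.9 240.2 [0.4994 0.3088 0.    ]
seat 0.81 347.0 236.5 [0.4965 0.315  0.028 ]
gauge 0.69 187.3 134.0 [ 0.4467 -0.3344  0.04  ]
gauge 0.51 338.6 305.6 [0.7029 0.3871 0.04  ]
gauge 0.38 340.5 238.2 [0.5186 0.3018 0.04  ]
nose_tip 0.21 221.6 265.9 [0.7775 0.0495 0.02  ]
cradle 0.66 220.4 266.8 [0.7761 0.0424 0.    ]
cradle 0.66 341.3 301.1 [0.6729 0.3889 0.    ]
cradle 0.57 188.9 144.5 [ 0.4586 -0.3254  0.    ]
top {'vertical_fov': 57.782206742324405, 'cx': 251.56455436830535, 'cy': 196.0948285355503, 'R': 
[... 691 characters left out ...]
.4523 -0.3315  0.    ]
{'time': 0.8, 'q': array([-1.22291153e+00,  2.63857367e-01,  1.60397532e+00, -4.04239960e-05,
        1.27366081e+00, -3.68859676e-02]), 'joint_vel': array([-0.00072307,  0.00055876,  0.00273826,  0.00131479, -0.00028258,
       -0.00055382]), 'joint_torque': array([ 2.73551530e-03, -5.14974403e+01, -3.67700422e+01,  3.66828615e-06,
        4.94968026e-04, -2.29571106e-05]), 'tool_pos': array([ 0.25336094, -0.62566946,  0.23132183]), 'tcp_rot': array([ 3.08352764e+00,  6.00673439e-01, -3.58609021e-05]), 'wrist_force': array([-0.06617841,  0.02100179,  1.28009258]), 'torque': array([-0.02285798, -0.02575883,  0.03613581]), 'grip_force': 0.0, 'width': 0.9997992640063603}
```

View pics/scene0.png

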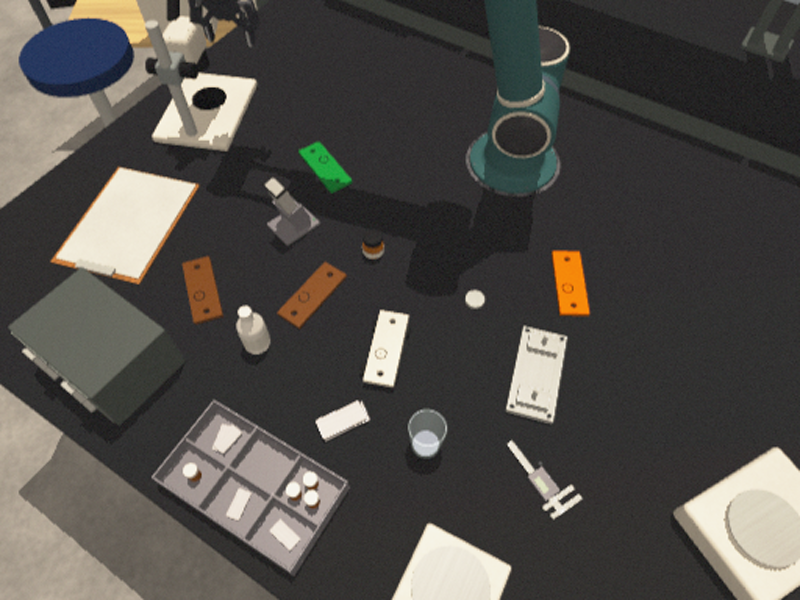

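View pics/top0.png

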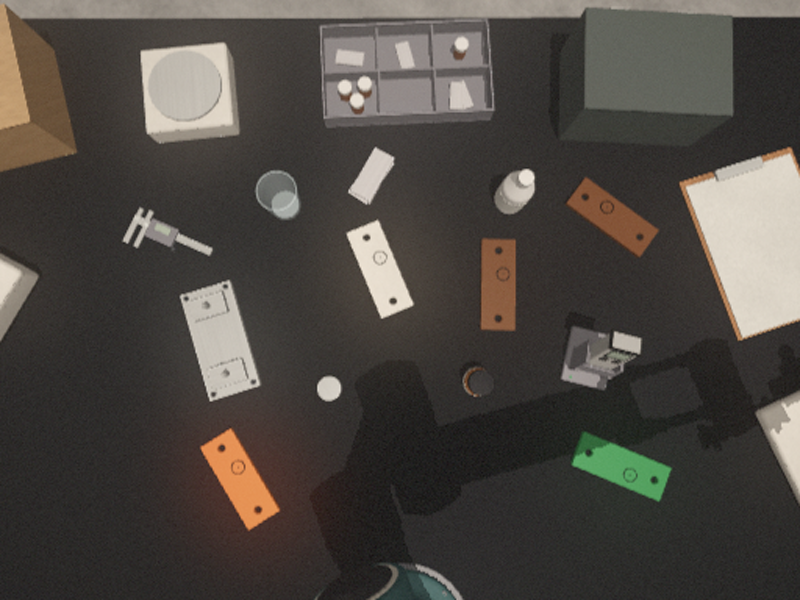

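The white plate is at about (380,269) in the top view, at 800x600 scale, and (386,348) in the scene view. The nest is at (220,340) top and (537,373) scene. The cradle and gauge are at (600,355) top and (290,215) scene, with the gauge leaning to the right in the top view, towards -y. The brown, green and orange plates are the decoys. Next I fit poses to the traced masks.

```bash
cat >> h.py <<'E'
from scipy.optimize import minimize
def box(x0,x1,y0,y1,z0,z1): return np.array([[x,y,z] for x in(x0,x1) for y in(y0,y1) for z in(z0,z1)])
def sil(n,parts,T):
    m=np.zeros((384*4,512*4),np.uint8)
    for P in parts:
        p=proj(n,P@T[0].T+T[1])
        h=cv2.convexHull(((p+.5)*4-.5).astype(np.float32))
        cv2.fillConvexPoly(m,np.round(h*16).astype(np.int32),255,shift=4)
    return cv2.resize(m,(512,384),interpolation=cv2.INTER_AREA)/255.
def fit(masks,parts,p0,mk):
    def c(p): return sum(np.abs(sil(n,parts,mk(p))-m).sum()/m.sum() for n,m in masks.items())
    best=None
    for k in range(2):
        s=np.array([p0]+[np.array(p0)+d for d in np.diag([.008,.008,.15][:len(p0)])])
        r=minimize(c,p0,method='Nelder-Mead',options=dict(initial_simplex=s,xatol=1e-4,fatol=1e-4,maxiter=150));p0=r.x
    return r.x,r.fun
def near(t,n,uv):
    L=[r for r in bot.trace(t,n)]
    def d(r):
        b=r['box'];return np.hypot((b[0]+b[2])*256-uv[0],(b[1]+b[3])*192-uv[1])
    L=[r for r in L if d(r)<20]
    return min(L,key=d)['mask'].astype(float) if L else None
def Rz(a): return Rn.from_euler('z',a).as_matrix()
PL=[box(-.08,.08,-.03,.03,0,.01)]
NE=[box(-.095,.095,-.045,.045,0,.014),box(-.078,-.042,-.03,.03,0,.028),box(.042,.078,-.03,.03,0,.028)]+[box(s*.06-.004,s*.06+.004,-.004,.004,.02,.045) for s in(-1,1)]
GA=[box(-.014,.014,-.023,.023,.04,.11)]
def mkg(p): return Rz(p[2])@Rn.from_euler('y',.26).as_matrix(),np.array([p[0],p[1],.04])
E
python3 - <<'E'
from h import *
jobs=[('plate',PL,(243,172),(247,223),[.615,.02,.33],lambda p:(Rz(p[2]),np.array([p[0],p[1],.014]))),
('nest',NE,(141,217),(343,239),[.5,.31,.3],lambda p:(Rz(p[2]),np.array([p[0],p[1],0]))),
('gauge',GA,(390,222),(183,130),[.455,-.33,-1.7],mkg)]
vis={n:cv2.resize(bot.read_camera(n),(2048,1536),interpolation=cv2.INTER_CUBIC) for n in('top','scene')}
for t,P,a,b,p0,mk in jobs:
    M={n:m for n,m in(('top',near(t,n:='top',a)),('scene',near(t,n:='scene',b))) if m is not None}
    print(t,list(M))
    sets=[M]+([{k:v} for k,v in M.items()] if len(M)>1 else [])
    for i,S in enumerate(sets):
        p,f=fit(S,P,p0,mk);print(list(S),p.round(4),round(f,3))
        if i==0: q=p
    for n in vis:
        for Q in P:
            h=cv2.convexHull(((proj(n,Q@mk(q)[0].T+mk(q)[1])+.5)*4-.5).astype(np.float32)).astype(int)
            cv2.polylines(vis[n],[h],True,(255,0,0),1)
        if t in('plate',):
            c=proj(n,[mk(q)[0]@np.array(w)+mk(q)[1] for w in([.06,0,.01],[-.06,0,.01],[.018,-.008,.01],[-.018,.008,.01])])
            for u,v in c: cv2.circle(vis[n],(int(u*4+2),int(v*4+2)),3,(0,0,255),-1)
        if t=='nest':
            for u,v in proj(n,[mk(q)[0]@np.array(w) +mk(q)[1] for w in([.06,0,.05],[-.06,0,.05])]): cv2.circle(vis[n],(int(u*4+2),int(v*4+2)),2,(0,0,255),-1)
def crop(n,u,v,w=65,h=48): return cv2.resize(vis[n][(v-h)*4:(v+h)*4,(u-w)*4:(u+w)*4],(400,296))
o=np.vstack([np.hstack([crop('top',243,172),crop('top',141,217)]),np.hstack([crop('top',385,225),crop('scene',343,239)])])
cv2.imwrite('pics/fit.png',o[:,:,::-1])
E
```

```text
File "<stdin>", line 7
SyntaxError: assignment expression cannot be used in a comprehension iterable expression
```

```bash
cat > fit.py <<'E'
from h import *
jobs=[('plate',PL,(243,172),(247,223),[.615,.02,.33],lambda p:(Rz(p[2]),np.array([p[0],p[1],.014]))),
('nest',NE,(141,217),(343,239),[.5,.31,.3],lambda p:(Rz(p[2]),np.array([p[0],p[1],0]))),
('gauge',GA,(390,222),(183,130),[.455,-.33,-1.7],mkg)]
vis={n:cv2.resize(bot.read_camera(n),(2048,1536),interpolation=cv2.INTER_CUBIC) for n in('top','scene')}
for t,P,a,b,p0,mk in jobs:
    M={n:m for n,m in(('top',near(t,'top',a)),('scene',near(t,'scene',b))) if m is not None}
    print(t,list(M))
    sets=[M]+([{k:v} for k,v in M.items()] if len(M)>1 else [])
    for i,S in enumerate(sets):
        p,f=fit(S,P,p0,mk);print(list(S),p.round(4),round(f,3))
        if i==0: q=p
    for n in vis:
        for Q in P:
            h=cv2.convexHull(((proj(n,Q@mk(q)[0].T+mk(q)[1])+.5)*4-.5).astype(np.float32)).astype(int)
            cv2.polylines(vis[n],[h],True,(255,0,0),1)
        W={'plate':([.06,0,.01],[-.06,0,.01],[.018,-.008,.01],[-.018,.008,.01]),'nest':([.06,0,.05],[-.06,0,.05])}.get(t,[])
        for w in W:
            u,v=proj(n,mk(q)[0]@np.array(w)+mk(q)[1])[0];cv2.circle(vis[n],(int(u*4+2),int(v*4+2)),2,(0,0,255),-1)
def crop(n,u,v,w=65,h=48): return cv2.resize(vis[n][(v-h)*4:(v+h)*4,(u-w)*4:(u+w)*4],(400,296))
o=np.vstack([np.hstack([crop('top',243,172),crop('top',141,217)]),np.hstack([crop('top',385,225),crop('scene',343,239)])])
cv2.imwrite('pics/fit.png',o[:,:,::-1])
E
python3 fit.py
```

```text
plate ['top', 'scene']
['top', 'scene'] [0.6158 0.0321 0.3875] 0.149
['top'] [0.6149 0.0316 0.3808] 0.066
['scene'] [0.617  0.0323 0.3843] 0.077
nest ['top', 'scene']
['top', 'scene'] [0.4962 0.3078 0.2894] 0.084
['top'] [0.4953 0.3081 0.2992] 0.045Traceback (most recent call last):
  File "fit.py", line 11, in <module>
    p,f=fit(S,P,p0,mk);print(list(S),p.round(4),round(f,3))
        ~~~^^^^^^^^^^^
  File "h.py", line 27, in fit
    r=minimize(c,p0,method='Nelder-Mead',options=dict(initial_simplex=s,xatol=1e-4,fatol=1e-4,maxiter=150));p0=r.x
    res = _minimize_neldermead(fun, x0, args, callback, bounds=bounds,
                               **options)
    fxr = func(xr)
    fx = function(np.copy(x), *(wrapper_args + args))
  File "h.py", line 23, in c
    def c(p): return sum(np.abs(sil(n,parts,mk(p))-m).sum()/m.sum() for n,m in masks.items())
                     ~~~^^^^^^^^^^^^^^^^^^^^^^^^^^^^^^^^^^^^^^^^^^^^^^^^^^^^^^^^^^^^^^^^^^^^^
  File "h.py", line 23, in <genexpr>
    def c(p): return sum(np.abs(sil(n,parts,mk(p))-m).sum()/m.sum() for n,m in masks.items())
                                ~~~^^^^^^^^^^^^^^^
  File "h.py", line 18, in sil
    p=proj(n,P@T[0].T+T[1])
  File "h.py", line 11, in proj
    f,cx,cy,R,t=cam(n);p=np.atleast_2d(X)@R.T+t
                ~~~^^^
  File "h.py", line 5, in cam
    i=bot.camera_info(n);f=192/np.tan(np.radians(i['vertical_fov'])/2)
ValueError: time passes only in moves, steps and waits
```

```bash
sed -i 's/^def cam(n):/from functools import lru_cache\n@lru_cache\ndef cam(n):/' h.py; sed -i 's/^    sets=.*/    sets=[M]+([{k:v} for k,v in M.items()] if len(M)>1 and t!="x" else [])/' fit.py
python3 fit.py
```

```text
plate ['top', 'scene']
['top', 'scene'] [0.6163 0.0315 0.3806] 0.111
['top'] [0.6151 0.0315 0.3831] 0.045
['scene'] [0.6176 0.0314 0.3804] 0.047
nest ['top', 'scene']
['top', 'scene'] [0.497  0.3075 0.2894] 0.08
['top'] [0.4961 0.3079 0.2964] 0.029
['scene'] [0.4983 0.3069 0.2855] 0.037
gauge ['top', 'scene']
['top', 'scene'] [ 0.455  -0.3281 -0.333 ] 0.318
['top'] [ 0.4772 -0.3161 -1.9221] 0.258
['scene'] [ 0.4567 -0.326  -0.3354] 0.114
```

View pics/fit.png

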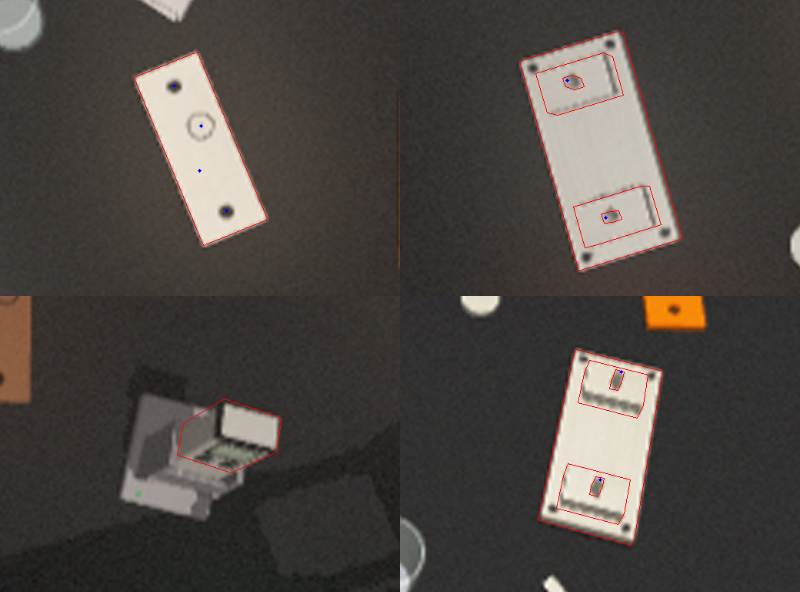

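The overlay matches well. On the plate the hull, both holes and the ring all coincide, with the ring on the +x side. The nest hull and pins agree within about 1-2 px, and the gauge's top face is at about (250,425) in the lower-left crop. The results are plate (0.616, 0.0315, yaw 0.381), nest (0.497, 0.3075, yaw 0.29) and gauge/cradle (0.455, -0.328, yaw -0.333). The tool is already aligned with the plate, so I move there now.

servo_tool([
  [0.485, 0.877, 0, 0, 0, 0, 0],
  [0.485, 0.877, 0, 0, 0, 0, 0],
  [0.485, 0.877, 0, 0, 0, 0, 0],
  [0.485, 0.877, 0, 0, 0, 0, 0],
], newtons=40)

```text
time: 1.9
tool_pos: [0.3284, -0.4892, 0.2312]
tcp_rot: [-3.08, -0.607, -0.002]
wrist_force: [0.2, 0.7, 0.7]
width: 0.996
grip_force: 0.0
```

servo_tool([
  [0.485, 0.877, 0, 0, 0, 0, 0],
  [0.485, 0.877, 0, 0, 0, 0, 0],
  [0.485, 0.877, 0, 0, 0, 0, 0],
  [0.485, 0.877, 0, 0, 0, 0, 0],
])

```text
time: 2.3
tool_pos: [0.401, -0.3585, 0.2315]
tcp_rot: [-3.081, -0.608, -0.002]
wrist_force: [-0.7, -0.7, 1.2]
width: 1.002
grip_force: 0.0
```

servo_tool([
  [0.485, 0.877, 0, 0, 0, 0, 0],
  [0.485, 0.877, 0, 0, 0, 0, 0],
  [0.485, 0.877, 0, 0, 0, 0, 0],
  [0.485, 0.877, 0, 0, 0, 0, 0],
])

```text
time: 2.7
tool_pos: [0.4739, -0.2276, 0.2316]
tcp_rot: [-3.081, -0.609, -0.003]
wrist_force: [-1.3, -1.0, -0.7]
width: 1.0
grip_force: 0.0
```

servo_tool([
  [0.485, 0.877, 0, 0, 0, 0, 0],
  [0.485, 0.877, 0, 0, 0, 0, 0],
  [0.485, 0.877, 0, 0, 0, 0, 0],
  [0.485, 0.877, 0, 0, 0, 0, 0],
])

```text
time: 3.1
tool_pos: [0.5468, -0.0966, 0.2315]
tcp_rot: [-3.081, -0.608, -0.003]
wrist_force: [-0.0, -0.1, -0.7]
width: 0.998
grip_force: 0.0
```

servo_tool([
  [0.463, 0.854, -0.6, 0, 0, -0.003, 0],
  [0.463, 0.854, -0.6, 0, 0, -0.003, 0],
  [0.463, 0.854, -0.6, 0, 0, -0.003, 0],
  [0.463, 0.854, -0.6, 0, 0, -0.003, 0],
  [0.463, 0.854, -0.6, 0, 0, -0.003, 0],
  [0.463, 0.854, -0.6, 0, 0, -0.003, 0],
])

```text
time: 3.7
tool_pos: [0.6139, 0.0269, 0.1413]
tcp_rot: [3.085, 0.586, -0.001]
wrist_force: [0.8, 0.3, 0.6]
width: 0.999
grip_force: 0.0
```

servo_tool([
  [0, 0, -0.3, 0, 0, 0, 0],
  [0, 0, -0.6, 0, 0, 0, 0],
  [0, 0, -0.8, 0, 0, 0, 0],
  [0, 0, -0.92, 0, 0, 0, 0],
  [0, 0, -0.92, 0, 0, 0, 0],
  [0, 0, -0.92, 0, 0, 0, 0],
])

```text
time: 4.3
tool_pos: [0.6147, 0.027, 0.0048]
tcp_rot: [3.086, 0.584, 0.003]
wrist_force: [0.2, -0.2, 0.1]
width: 1.002
grip_force: 0.0
```

servo_tool([
  [0.01, 0.028, -0.028, 0, 0, 0.002, 0],
  [0.01, 0.028, -0.028, 0, 0, 0.002, 0],
  [0.01, 0.028, -0.028, 0, 0, 0.002, 0],
])

```text
time: 4.6
tool_pos: [0.6163, 0.0329, 0.0004]
tcp_rot: [3.084, 0.596, 0.003]
wrist_force: [-0.0, 0.3, 0.3]
width: 0.997
grip_force: 0.0
```

servo_tool([
  [0, 0, 0, 0, 0, 0, 0.15],
  [0, 0, 0, 0, 0, 0, 0.25],
  [0, 0, 0, 0, 0, 0, 0.35],
  [0, 0, 0, 0, 0, 0, 0.5],
  [0, 0, 0, 0, 0, 0, 0.5],
  [0, 0, 0, 0, 0, 0, 0.5],
])

```text
time: 5.2
tool_pos: [0.6158, 0.0329, -0.0003]
tcp_rot: [3.084, 0.596, 0.001]
wrist_force: [-1.0, -0.9, 5.1]
width: 0.692
grip_force: 44.5
```

servo_tool([
  [0, 0, 0.1, 0, 0, 0, 0.5],
  [0, 0, 0.3, 0, 0, 0, 0.5],
  [0, 0, 0.6, 0, 0, 0, 0.5],
  [0, 0, 0.6, 0, 0, 0, 0.5],
])

```text
time: 5.6
tool_pos: [0.6202, 0.033, 0.0962]
tcp_rot: [3.083, 0.595, 0.018]
wrist_force: [1.9, -0.6, -2.0]
width: 0.695
grip_force: 44.5
```

servo_tool([
  [-0.2, 0.3, 0, 0, 0, -0.029, 0.5],
  [-0.4, 0.6, 0, 0, 0, -0.029, 0.5],
  [-0.4, 0.92, 0, 0, 0, -0.029, 0.5],
  [-0.4, 0.92, 0, 0, 0, -0.029, 0.5],
  [-0.4, 0.92, 0, 0, 0, -0.029, 0.5],
])

```text
time: 6.1
tool_pos: [0.5542, 0.1722, 0.0884]
tcp_rot: [3.107, 0.46, -0.002]
wrist_force: [-0.4, -0.1, -3.1]
width: 0.69
grip_force: 44.9
```

servo_tool([
  [-0.2, 0.3, 0, 0, 0, 0, 0.5],
  [-0.395, 0.6, 0, 0, 0, 0, 0.5],
  [-0.395, 0.91, 0, 0, 0, 0, 0.5],
  [-0.395, 0.91, 0, 0, 0, 0, 0.5],
  [-0.395, 0.91, 0, 0, 0, 0, 0.5],
  [-0.395, 0.91, 0, 0, 0, 0, 0.5],
])

```text
time: 6.7
tool_pos: [0.4963, 0.3057, 0.0886]
tcp_rot: [3.108, 0.453, -0.002]
wrist_force: [0.4, -0.9, -3.1]
width: 0.688
grip_force: 45.4
```

Run:
```python
from h import *
S=[]
for n in('top','scene'):
    im=bot.read_camera(n);s=bot.read_state();S.append(s['tool_pos'])
    u,v=proj(n,[.497,.3075,.08])[0].astype(int)
    c=cv2.resize(im[v-48:v+48,u-52:u+52],None,fx=3.8,fy=3.8,interpolation=cv2.INTER_CUBIC);
    globals()[n]=c
cv2.imwrite('pics/hold.png',np.hstack([top,scene])[:,:,::-1]);print(s['tool_pos'],s['tcp_rot'],s['width'],s['wrist_force'],s['grip_force'],S)
for n in('top','scene'):
    print(n,proj(n,[[.497,.3075,.08]]))
    for r in bot.mark_of('plate',n)[:3]: print(r['score'],[round(r['at'][1]*512,1),round(r['at'][0]*384,1)])
    for r in bot.mark_of('spot',n)[:3]: print(r['score'],[round(r['at'][1]*512,1),round(r['at'][0]*384,1)])
```

```text
[0.49644112 0.30544977 0.08864174] [ 3.10814959e+00  4.51413968e-01 -1.46967851e-03] 0.6924967834425491 [-0.96854207 -0.5115439  -3.04474989] 45.41975498199463 [array([0.49640537, 0.30547708, 0.08858907]), array([0.49644112, 0.30544977, 0.08864174])]
top [[132.32894495 216.47917039]]
0.93 [131.5, 216.9]
0.85 [394.4, 297.4]
0.76 [390.2, 139.3]
0.89 [321.3, 174.4]
0.86 [128.7, 206.2]
0.79 [387.8, 130.4]
scene [[348.15807404 227.55782915]]
0.86 [207.1, 103.7]
0.68 [133.1, 179.7]
0.58 [346.8, 223.6]
0.95 [210.7, 103.8]
0.92 [345.8, 224.4]
0.84 [127.0, 187.6]
```

View pics/hold.png

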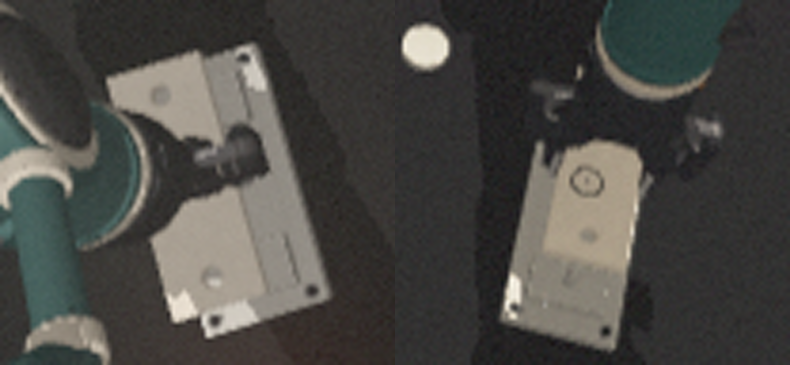

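The plate is held level above the nest. The holes are at (160,95) and (212,278) in the top crop. I'll refine these and compare them with the pin positions from the same camera.

Run:
```python
from h import *
im={n:bot.read_camera(n).astype(float).mean(2) for n in('top','scene')}
nest={'top':(.4961,.3079,.2964),'scene':(.4983,.3069,.2855)}
zt=.0886+.024
def blob(n,u,v,r=5):
    g=cv2.GaussianBlur(im[n],(0,0),.7);yy,xx=np.mgrid[:384,:512];d=np.hypot(xx-u,yy-v)
    for k in range(4):
        d=np.hypot(xx-u,yy-v);bg=np.median(g[(d>5)&(d<7.5)]);w=np.clip(bg-5-g,0,None)*(d<r);u=(w*xx).sum()/w.sum();v=(w*yy).sum()/w.sum()
    return u,v,bg,g[int(round(v)),int(round(u))]
H={}
for n,u,v in(('top',122.1,193),('top',135.8,241.2),('scene',296+195/3.8,179+234/3.8)):
    b=blob(n,u,v);X=toz(n,b[0],b[1],zt);print(n,np.round(b,1),X.round(4));H.setdefault(n,[]).append(X)
A,B=H['top'];print('dist',np.linalg.norm(A-B),'mid',(A+B)/2,'yaw',np.arctan2(*(A-B)[1::-1]))
for n,p in nest.items():
    for s in(1,-1): print(n,'pin',s,(np.array(p[:2])+s*.06*np.array([np.cos(p[2]),np.sin(p[2])])).round(4))
# plate fit
for n,uv in(('top',(131,217)),('scene',(347,224))):
    m=near('plate',n,uv);print(n,None if m is None else m.sum())
```

```text
top [121.3 192.5 159.2 133.2] [0.554  0.3245 0.1126]
top [134.  239.7 157.8 136.3] [0.4403 0.292  0.1126]
scene [347.1 240.6 155.  129.9] [0.5542 0.3244 0.1126]
dist 0.11827456899864497 mid [0.49717636 0.30826289 0.1126    ] yaw 0.27884970630568934
top pin 1 [0.5535 0.3254]
top pin -1 [0.4387 0.2904]
scene pin 1 [0.5559 0.3238]
scene pin -1 [0.4407 0.29  ]
top 1229.0
scene 692.0
```

servo_tool([
  [0, 0, -0.1, 0, 0, 0, 0.5],
  [0, 0, -0.2, 0, 0, 0, 0.5],
  [0, 0, -0.29, 0, 0, 0, 0.5],
  [0, 0, -0.32, 0, 0, 0, 0.5],
  [0, 0, -0.35, 0, 0, 0, 0.5],
  [0, 0, -0.37, 0, 0, 0, 0.5],
  [0, 0, -0.37, 0, 0, 0, 0.5],
  [0, 0, -0.37, 0, 0, 0, 0.5],
])

```text
time: 8.0
tool_pos: [0.4965, 0.3076, 0.034]
tcp_rot: [-3.108, -0.455, -0.001]
wrist_force: [-0.3, 0.1, -3.3]
width: 0.691
grip_force: 45.4
```

servo_tool([
  [0, 0, -0.015, 0, 0, 0, 0.5],
  [0, 0, -0.03, 0, 0, 0, 0.5],
  [0, 0, -0.04, 0, 0, 0, 0.5],
  [0, 0, -0.04, 0, 0, 0, 0.5],
])

```text
time: 8.4
tool_pos: [0.4958, 0.3072, 0.0273]
tcp_rot: [3.108, 0.455, -0.001]
wrist_force: [0.8, 0.0, -2.3]
width: 0.692
grip_force: 45.4
```

servo_tool([
  [0, 0, -0.015, 0, 0, 0, 0.5],
  [0, 0, -0.03, 0, 0, 0, 0.5],
  [0, 0, -0.04, 0, 0, 0, 0.5],
  [0, 0, -0.04, 0, 0, 0, 0.5],
])

```text
time: 8.8
tool_pos: [0.4958, 0.3072, 0.0212]
tcp_rot: [3.108, 0.455, -0.001]
wrist_force: [0.3, 0.0, -2.3]
width: 0.692
grip_force: 45.4
```

servo_tool([
  [0, 0, -0.015, 0, 0, 0, 0.5],
  [0, 0, -0.03, 0, 0, 0, 0.5],
  [0, 0, -0.03, 0, 0, 0, 0.5],
])

```text
time: 9.1
tool_pos: [0.4957, 0.3072, 0.0166]
tcp_rot: [3.108, 0.455, -0.001]
wrist_force: [0.7, -0.4, -3.2]
width: 0.69
grip_force: 45.4
```

servo_tool([
  [0, 0, -0.007, 0, 0, 0, 0.5],
  [0, 0, -0.014, 0, 0, 0, 0.5],
  [0, 0, -0.014, 0, 0, 0, 0.5],
])

```text
time: 9.4
tool_pos: [0.496, 0.3073, 0.0149]
tcp_rot: [3.108, 0.455, -0.0]
wrist_force: [0.1, 0.2, -2.6]
width: 0.691
grip_force: 45.4
```

servo_tool([
  [0, 0, -0.005, 0, 0, 0, 0.5],
  [0, 0, -0.01, 0, 0, 0, 0.5],
  [0, 0, -0.01, 0, 0, 0, 0.5],
])

```text
time: 9.7
tool_pos: [0.4962, 0.3074, 0.0138]
tcp_rot: [-3.108, -0.455, -0.0]
wrist_force: [0.1, 0.0, -1.1]
width: 0.691
grip_force: 45.6
```

servo_tool([
  [0, 0, -0.004, 0, 0, 0, 0.3],
  [0, 0, -0.004, 0, 0, 0, 0.2],
  [0, 0, -0.004, 0, 0, 0, 0.05],
  [0, 0, -0.004, 0, 0, 0, 0],
  [0, 0, -0.004, 0, 0, 0, 0],
  [0, 0, -0.004, 0, 0, 0, 0],
])

```text
time: 10.3
tool_pos: [0.4961, 0.3074, 0.0129]
tcp_rot: [-3.108, -0.455, -0.0]
wrist_force: [0.2, -0.7, -0.1]
width: 0.999
grip_force: 0.0
```

servo_tool([
  [0, 0, 0.2, 0, 0, 0, 0],
  [0, 0, 0.5, 0, 0, 0, 0],
  [0, 0, 0.8, 0, 0, 0, 0],
  [0, 0, 1, 0, 0, 0, 0],
  [0, 0, 1, 0, 0, 0, 0],
])

```text
time: 10.8
tool_pos: [0.4998, 0.3095, 0.1695]
tcp_rot: [-3.104, -0.454, -0.017]
wrist_force: [0.8, -0.1, 0.3]
width: 0.998
grip_force: 0.0
```

servo_tool([
  [0.15, -0.3, 0.4, 0, 0, 0, 0],
  [0.15, -0.6, 0.7, 0, 0, 0, 0],
  [0.15, -1, 0.7, 0, 0, 0, 0],
  [0.15, -1, 0.7, 0, 0, 0, 0],
  [0.15, -1, 0.7, 0, 0, 0, 0],
])

```text
time: 11.3
tool_pos: [0.5197, 0.1535, 0.2696]
tcp_rot: [3.108, 0.448, 0.005]
wrist_force: [1.3, 1.0, -0.4]
width: 1.0
grip_force: 0.0
```

servo_tool([
  [0, -0.3, 0, 0, 0, 0, 0],
  [0, -0.6, 0, 0, 0, 0, 0],
  [0, -1, 0, 0, 0, 0, 0],
  [0, -1, 0, 0, 0, 0, 0],
])

```text
time: 11.7
tool_pos: [0.5178, 0.004, 0.2663]
tcp_rot: [3.108, 0.449, -0.004]
wrist_force: [0.9, 0.6, -0.6]
width: 1.0
grip_force: 0.0
```

```bash
cat > fit2.py <<'E'
from h import *
vis={n:cv2.resize(bot.read_camera(n),(2048,1536),interpolation=cv2.INTER_CUBIC) for n in('top','scene')}
mkp=lambda p:(Rz(p[2]),np.array([p[0],p[1],.028]))
for t,P,a,b,p0,mk in(('plate',PL,(137,219),(345,236),[.497,.3075,.29],mkp),('gauge',GA,(390,222),(183,130),[.456,-.328,-.333],mkg)):
    for n,uv in(('top',a),('scene',b)):
        m=near(t,n,uv)
        if m is None: print(t,n,None);continue
        p,f=fit({n:m},P,p0,mk);print(t,n,p.round(4),round(f,3))
    for n in vis:
        for Q in P:
            h=cv2.convexHull(((proj(n,Q@mk(p0)[0].T+mk(p0)[1])+.5)*4-.5).astype(np.float32)).astype(int)
            cv2.polylines(vis[n],[h],True,(255,0,0),1)
def crop(n,u,v,w=52,h=39): return cv2.resize(vis[n][(v-h)*4:(v+h)*4,(u-w)*4:(u+w)*4],(400,300))
cv2.imwrite('pics/seat.png',np.vstack([np.hstack([crop('top',137,217),crop('scene',343,236)]),np.hstack([crop('top',388,225),crop('scene',183,132)])])[:,:,::-1])
s=bot.read_state();print(s['q'].round(3),s['tool_pos'],s['tcp_rot'])
E
python3 fit2.py
```

```text
plate top [0.4951 0.3079 0.2879] 0.065
plate scene [0.4958 0.3071 0.2892] 0.059
gauge top [ 0.4504 -0.3315 -0.0758] 0.125
gauge scene [ 0.4566 -0.3278 -0.3416] 0.115
[-3.100e-02 -5.500e-02  1.888e+00  1.000e-03  1.310e+00  1.247e+00] [0.51849983 0.00902571 0.26737349] [-3.10721449e+00 -4.57365433e-01  1.01523338e-03]
```

View pics/seat.png

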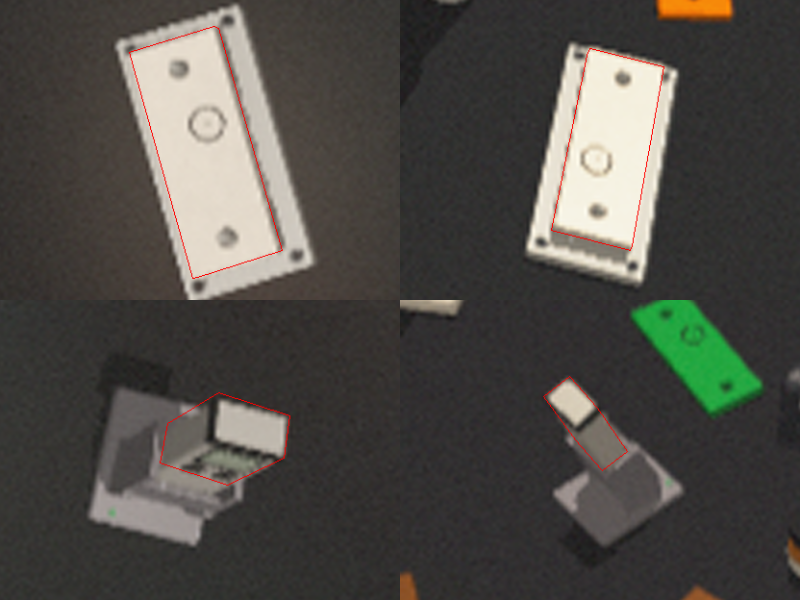

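The plate is seated, with the pins showing in both holes and the outline matching at z = 28 mm. The ring is at (207,124) in the top-left crop. The gauge hull fits in both views. I'll refine the gauge pose from its bright top face, and the ring position.

```bash
cat > g.py <<'E'
from h import *
TOP=[box(-.014,.014,-.023,.023,.11,.11)]
p0=[.456,-.328,-.333];M={}
for n in('top','scene'):
    g=bot.read_camera(n).mean(2)
    P=proj(n,(TOP[0]@mkg(p0)[0].T+mkg(p0)[1]));c=P.mean(0);yy,xx=np.mgrid[:384,:512]
    roi=np.hypot(xx-c[0],yy-c[1])<11
    hi=np.percentile(g[roi&(np.hypot(xx-c[0],yy-c[1])<3)],50);lo=np.median(g[roi]);lo=np.percentile(g[roi],30)
    m=np.clip((g-lo)/(hi-lo),0,1)*roi
    m=np.where(g>(lo+hi)/2-10,m,0)*roi
    k,l=cv2.connectedComponents((m>.3).astype(np.uint8));m=m*(l==l[int(c[1]),int(c[0])])
    M[n]=m;print(n,hi,lo,m.sum(),sil(n,TOP,mkg(p0)).sum())
for S in(M,{'top':M['top']},{'scene':M['scene']}): p,f=fit(S,TOP,p0,mkg);print(list(S),p.round(4),round(f,3))
mk=bot.mark_of
for n in('top','scene'):
    bot.read_camera(n)
    for r in mk('spot',n):
        X=toz(n,r['at'][1]*512,r['at'][0]*384,.038)
        if np.hypot(*(X[:2]-[.5,.307]))<.05: print('spot',n,X.round(4),round(r['score'],2))
for p in([.4951,.3079,.2879],[.4958,.3071,.2892],[.497,.3075,.29]): print((Rz(p[2])@[.018,-.008,0]+[p[0],p[1],0]).round(4))
E
python3 g.py
```

```text
top 181.66666666666666 52.8 174.96999482669426 225.33333333333331
scene 201.33333333333334 48.333333333333336 73.2004357298475 98.25490196078431
['top', 'scene'] [ 0.4547 -0.3275 -0.3763] 0.607
['top'] [ 0.4542 -0.3281 -0.3559] 0.275
['scene'] [ 0.4556 -0.3271 -0.4137] 0.312
spot top [0.5069 0.3085 0.038 ] 0.88
spot scene [0.5052 0.3025 0.038 ] 0.74
[0.5146 0.3053 0.    ]
[0.5153 0.3046 0.    ]
[0.5165 0.305  0.    ]
```

```bash
cat > plan.py <<'E'
from h import *
def turn(Rt):
    s=bot.read_state();return ((Rn.from_matrix(Rt)*Rn.from_rotvec(s['tcp_rot']).inv()).as_rotvec()/np.pi).round(4)
def dpos(X): return ((np.array(X)-bot.read_state()['tool_pos'])/.15).round(4)
G=mkg([.455,-.328,-.345])
Rt=np.c_[G[0][:,0],-G[0][:,1],-G[0][:,2]]
E
python3 - <<'E'
from plan import *
print(bot.read_state()['tool_pos'],'turn',turn(Rt))
for d in(.168,.058): X=G[1]+d*G[0][:,2];print(d,X.round(4),dpos(X))
print(G[0][:,2], proj('top',[.5155,.3048,.038]),proj('scene',[.5155,.3048,.038]))
E
```

```text
[0.5186242  0.00813116 0.26791016] turn [ 0.0022  0.0842 -0.2015]
0.168 [ 0.4956 -0.3426  0.2024] [-0.1532 -2.3383 -0.437 ]
0.058 [ 0.469  -0.333   0.0961] [-0.3306 -2.2745 -1.1457]
[ 0.2419322  -0.08694379  0.96638998] [[138.692944   209.89547013]] [[341.74313611 238.18731569]]
```

servo_tool([
  [0, -0.3, 0, 0, 0.015, -0.04, 0],
  [-0.05, -0.6, 0, 0.001, 0.03, -0.08, 0],
  [-0.1, -0.9, 0, 0.001, 0.05, -0.12, 0],
  [-0.1, -0.9, 0, 0.001, 0.067, -0.16, 0],
  [-0.1, -0.9, 0, 0.002, 0.084, -0.2015, 0],
  [-0.1, -0.9, 0, 0.002, 0.084, -0.2015, 0],
])

```text
time: 12.9
tool_pos: [0.5041, -0.1285, 0.267]
tcp_rot: [-3.026, 0.532, 0.398]
wrist_force: [1.3, 0.4, -0.0]
width: 1.001
grip_force: 0.0
```

servo_tool([
  [0, -0.3, 0, 0, 0, 0, 0],
  [0, -0.6, 0, 0, 0, 0, 0],
  [-0.05, -0.9, 0, 0, 0, 0, 0],
  [-0.05, -0.9, 0, 0, 0, 0, 0],
  [-0.05, -0.9, 0, 0, 0, 0, 0],
  [-0.05, -0.9, 0, 0, 0, 0, 0],
])

```text
time: 13.5
tool_pos: [0.4962, -0.2614, 0.268]
tcp_rot: [-3.027, 0.526, 0.394]
wrist_force: [0.6, 0.5, 0.2]
width: 0.997
grip_force: 0.0
```

Run:
```python
from plan import *
s=bot.read_state();print(s['tool_pos'],'turn',turn(Rt),s['q'].round(2))
for d in(.168,.058): X=G[1]+d*G[0][:,2];print(d,X.round(4),dpos(X))
```

```text
[ 0.49619799 -0.26141128  0.26801363] turn [ 0.0001  0.0002 -0.0004] [-0.5   0.2   1.63 -0.04  1.56  1.42]
0.168 [ 0.4956 -0.3426  0.2024] [-0.0037 -0.5413 -0.4377]
0.058 [ 0.469  -0.333   0.0961] [-0.1811 -0.4775 -1.1464]
```

servo_tool([
  [0, -0.3, -0.1, 0, 0, 0, 0],
  [-0.003, -0.541, -0.2, 0, 0, 0, 0],
  [-0.003, -0.541, -0.437, 0, 0, 0, 0],
  [-0.003, -0.541, -0.437, 0, 0, 0, 0],
  [-0.003, -0.541, -0.437, 0, 0, 0, 0],
  [-0.003, -0.541, -0.437, 0, 0, 0, 0],
])

```text
time: 14.1
tool_pos: [0.4967, -0.3429, 0.2042]
tcp_rot: [-3.029, 0.526, 0.392]
wrist_force: [0.1, 0.4, 0.4]
width: 0.997
grip_force: 0.0
```

Run:
```python
from plan import *
s=bot.read_state();print(s['tool_pos'],'turn',turn(Rt))
for d in(.168,.058): X=G[1]+d*G[0][:,2];print(d,X.round(4),dpos(X))
def c(n):
    u,v=proj(n,[.48,-.335,.14])[0].astype(int);im=bot.read_camera(n)
    return cv2.resize(im[v-39:v+39,u-52:u+52],(400,300),interpolation=cv2.INTER_CUBIC)
cv2.imwrite('pics/pre.png',np.hstack([c('top'),c('scene')])[:,:,::-1])
```

```text
[ 0.49671795 -0.34289108  0.20422691] turn [ 0.0007  0.0006 -0.0004]
0.168 [ 0.4956 -0.3426  0.2024] [-0.0072  0.0019 -0.0125]
0.058 [ 0.469  -0.333   0.0961] [-0.1846  0.0657 -0.7212]
```

View pics/pre.png

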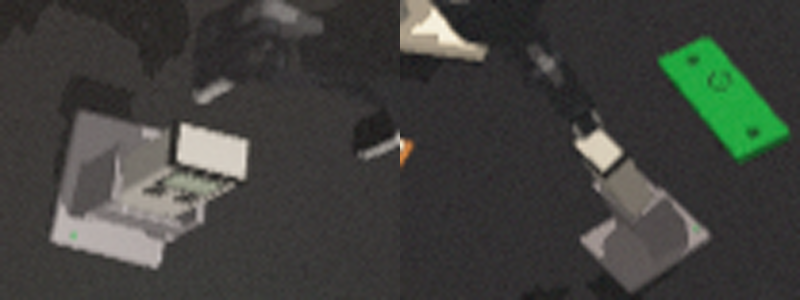

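The open fingers sit at (210,92) and (375,145) in the top crop and straddle the gauge along its axis. I descend along that axis.

servo_tool([
  [-0.046, 0.016, -0.18, 0, 0, 0, 0],
  [-0.092, 0.033, -0.36, 0, 0, 0, 0],
  [-0.138, 0.049, -0.54, 0, 0, 0, 0],
  [-0.166, 0.059, -0.65, 0, 0, 0, 0],
  [-0.184, 0.066, -0.72, 0, 0, 0, 0],
  [-0.184, 0.066, -0.72, 0, 0, 0, 0],
  [-0.184, 0.066, -0.72, 0, 0, 0, 0],
])

```text
time: 14.9
tool_pos: [0.469, -0.3343, 0.0956]
tcp_rot: [-3.028, 0.529, 0.392]
wrist_force: [0.5, -0.1, 0.8]
width: 1.001
grip_force: 0.0
```

servo_tool([
  [0, 0, 0, 0, 0, 0, 0.2],
  [0, 0, 0, 0, 0, 0, 0.3],
  [0, 0, 0, 0, 0, 0, 0.38],
  [0, 0, 0, 0, 0, 0, 0.42],
  [0, 0, 0, 0, 0, 0, 0.46],
  [0, 0, 0, 0, 0, 0, 0.5],
  [0, 0, 0, 0, 0, 0, 0.6],
  [0, 0, 0, 0, 0, 0, 0.6],
], newtons=40)

```text
time: 15.7
tool_pos: [0.4682, -0.3342, 0.0952]
tcp_rot: [-3.028, 0.529, 0.395]
wrist_force: [-0.7, 0.1, 5.1]
width: 0.546
grip_force: 30.0
```

servo_tool([
  [0.024, -0.009, 0.097, 0, 0, 0, 0.7],
  [0.06, -0.021, 0.24, 0, 0, 0, 0.7],
  [0.097, -0.035, 0.387, 0, 0, 0, 0.7],
  [0.145, -0.052, 0.58, 0, 0, 0, 0.7],
  [0.145, -0.052, 0.58, 0, 0, 0, 0.7],
  [0.145, -0.052, 0.58, 0, 0, 0, 0.7],
])

```text
time: 16.3
tool_pos: [0.4903, -0.3419, 0.1818]
tcp_rot: [-3.028, 0.529, 0.393]
wrist_force: [-0.2, 0.6, -3.3]
width: 0.539
grip_force: 33.5
```

Run:
```python
from plan import *
s=bot.read_state();print(s['tool_pos'],s['wrist_force'],s['width'],s['grip_force'])
r=Rn.from_rotvec(s['tcp_rot'])
Rf=Rn.from_euler('z',.29).as_matrix()@np.diag([1,-1,-1])
print('turn to upright yaw .29',turn(Rf),'upright same yaw',turn(Rz(-.345)@np.diag([1,-1,-1])))
```

```text
[ 0.49029211 -0.34191799  0.1818078 ] [-0.23103288  0.63253319 -3.32856744] 0.5393045117276307 33.48416805267334
turn to upright yaw .29 [-0.0019 -0.0834  0.2014] upright same yaw [-0.0274 -0.0774  0.0004]
```

servo_tool([
  [0, 0, 0.2, 0, 0, 0, 0.7],
  [0, 0.2, 0.34, 0, -0.015, 0.04, 0.7],
  [0, 0.4, 0.34, 0, -0.03, 0.08, 0.7],
  [0.05, 0.6, 0.34, -0.001, -0.05, 0.12, 0.7],
  [0.05, 0.87, 0.34, -0.001, -0.067, 0.16, 0.7],
  [0.05, 0.87, 0.34, -0.002, -0.083, 0.201, 0.7],
  [0.05, 0.87, 0.34, -0.002, -0.083, 0.201, 0.7],
])

```text
time: 17.0
tool_pos: [0.4948, -0.2093, 0.2303]
tcp_rot: [-3.107, -0.455, 0.009]
wrist_force: [0.2, -0.5, -2.5]
width: 0.538
grip_force: 33.8
```

servo_tool([
  [0, 0.22, 0, 0, 0, 0, 0.7],
  [0, 0.44, 0, 0, 0, 0, 0.7],
  [0.02, 0.66, 0, 0, 0, 0, 0.7],
  [0.03, 0.87, 0, 0, 0, 0, 0.7],
  [0.03, 0.87, 0, 0, 0, 0, 0.7],
])

```text
time: 17.5
tool_pos: [0.5011, -0.0782, 0.2308]
tcp_rot: [-3.107, -0.45, 0.01]
wrist_force: [0.8, -0.3, -1.7]
width: 0.539
grip_force: 33.8
```

servo_tool([
  [0, 0.22, 0, 0, 0, 0, 0.7],
  [0, 0.44, 0, 0, 0, 0, 0.7],
  [0.02, 0.66, 0, 0, 0, 0, 0.7],
  [0.03, 0.87, 0, 0, 0, 0, 0.7],
  [0.03, 0.87, 0, 0, 0, 0, 0.7],
])

```text
time: 18.0
tool_pos: [0.5062, 0.0517, 0.2312]
tcp_rot: [-3.108, -0.451, 0.009]
wrist_force: [0.1, -0.6, -1.8]
width: 0.534
grip_force: 33.8
```

servo_tool([
  [0, 0.22, 0, 0, 0, 0, 0.7],
  [0, 0.44, 0, 0, 0, 0, 0.7],
  [0.02, 0.66, 0, 0, 0, 0, 0.7],
  [0.03, 0.87, 0, 0, 0, 0, 0.7],
  [0.03, 0.87, 0, 0, 0, 0, 0.7],
])

```text
time: 18.5
tool_pos: [0.5112, 0.1819, 0.2313]
tcp_rot: [3.109, 0.452, -0.008]
wrist_force: [-0.1, -0.7, -1.3]
width: 0.533
grip_force: 33.8
```

servo_tool([
  [0, 0.22, 0, 0, 0, 0, 0.7],
  [0, 0.4, 0, 0, 0, 0, 0.7],
  [0.02, 0.6, 0, 0, 0, 0, 0.7],
  [0.02, 0.8, 0, 0, 0, 0, 0.7],
  [0.02, 0.8, 0, 0, 0, 0, 0.7],
  [0.02, 0.8, 0, 0, 0, 0, 0.7],
  [0.02, 0.8, 0, 0, 0, 0, 0.7],
])

```text
time: 19.2
tool_pos: [0.514, 0.2985, 0.2315]
tcp_rot: [3.107, 0.449, -0.007]
wrist_force: [0.2, -0.4, -1.5]
width: 0.54
grip_force: 33.8
```

```bash
cat > up.py <<'E'
from plan import *
s=bot.read_state();print(s['tool_pos'],s['wrist_force'],s['width'],s['q'].round(2))
r=Rn.from_rotvec(s['tcp_rot']).as_matrix();yaw=np.arctan2(r[1,0],r[0,0]);print('tool z',r[:,2].round(4),'yaw',yaw)
print('turn',turn(Rz(yaw)@np.diag([1,-1,-1])),'d',dpos([.5155,.3048,.232]))
E
python3 up.py
```

```text
[0.51404418 0.29845252 0.23153565] [ 0.17133114 -0.41523638 -1.51329302] 0.5398557794140283 [ 0.48  0.12  1.78 -0.    1.25  1.77]
tool z [-0.0042 -0.0025 -1.    ] yaw 0.2869439620028984
turn [ 0.0008 -0.0013 -0.    ] d [0.0097 0.0423 0.0031]
```

servo_tool([
  [0.01, 0.042, -0.1, 0.0008, -0.0013, 0, 0.7],
  [0.01, 0.042, -0.3, 0.0008, -0.0013, 0, 0.7],
  [0.01, 0.042, -0.5, 0.0008, -0.0013, 0, 0.7],
  [0.01, 0.042, -0.5, 0.0008, -0.0013, 0, 0.7],
  [0.01, 0.042, -0.5, 0.0008, -0.0013, 0, 0.7],
  [0.01, 0.042, -0.5, 0.0008, -0.0013, 0, 0.7],
])

```text
time: 19.8
tool_pos: [0.5167, 0.3066, 0.1594]
tcp_rot: [-3.107, -0.45, -0.007]
wrist_force: [-0.5, -0.9, -2.0]
width: 0.537
grip_force: 33.8
```

```bash
python3 up.py
cat > look.py <<'E'
from plan import *
import sys
s=bot.read_state();tp=s['tool_pos'];r=Rn.from_rotvec(s['tcp_rot']).as_matrix()
Gr=r@np.diag([1,-1,-1]); g0=tp-Gr[:,2]*.058
nt=g0-Gr[:,2]*.02;print('nose tip pred',nt.round(4))
o=[]
for n in('top','scene'):
    im=bot.read_camera(n);u,v=proj(n,g0)[0].astype(int)
    for t,X in(('nose_tip',nt),('gauge',g0)):
        e=proj(n,X)[0]
        for q in bot.mark_of(t,n)[:4]:
            w=np.array([q['at'][1]*512,q['at'][0]*384])
            if np.hypot(*(w-e))<20: print(n,t,round(q['score'],2),w.round(1),'pred',e.round(1))
    h=cv2.resize(im[v-39:v+39,u-52:u+52],(400,300),interpolation=cv2.INTER_CUBIC).copy();k=400/104
    f=lambda X:(((proj(n,X)-[u-52,v-39])+.5)*k).astype(int)
    c=cv2.convexHull(f(box(-.014,.014,-.023,.023,0,.11)@Gr.T+g0))
    cv2.polylines(h,[c],True,(255,0,0),1)
    for X,col in((nt,(0,255,0)),(np.array([.5155,.3048,.038]),(0,0,255))): cv2.circle(h,tuple(f(X)[0].tolist()),2,col,-1)
    o.append(h)
cv2.imwrite(sys.argv[1],np.hstack(o)[:,:,::-1])
E
python3 look.py pics/over.png
```

```text
[0.5167021  0.30658861 0.15942646] [-0.48254703 -0.87693642 -2.00150701] 0.5367336006641321 [0.49 0.18 1.85 0.   1.11 1.78]
tool z [ 0.0039  0.0031 -1.    ] yaw 0.2879600541389887
turn [-0.001   0.0012 -0.    ] d [-0.008  -0.0119  0.4838]
nose tip pred [0.517  0.3068 0.0814]
top gauge 0.53 [129.4 210.1] pred [129.9 208. ]
scene gauge 0.91 [346.8 228.1] pred [346.4 229.2]
```

View pics/over.png

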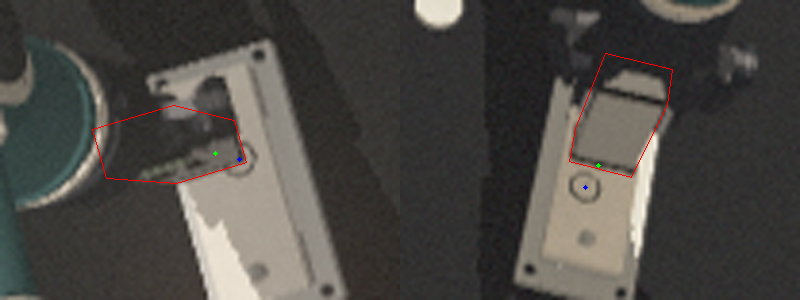

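The overlaid gauge box (red) matches the held gauge in the scene view, with its bottom edge at (570,160)-(632,176). The ring is at (585,187). I lower close to the plate.

servo_tool([
  [-0.008, -0.012, -0.08, 0, 0, 0, 0.7],
  [-0.008, -0.012, -0.16, 0, 0, 0, 0.7],
  [-0.008, -0.012, -0.22, 0, 0, 0, 0.7],
  [-0.008, -0.012, -0.24, 0, 0, 0, 0.7],
  [-0.008, -0.012, -0.24, 0, 0, 0, 0.7],
  [-0.008, -0.012, -0.24, 0, 0, 0, 0.7],
  [-0.008, -0.012, -0.24, 0, 0, 0, 0.7],
])

```text
time: 20.8
tool_pos: [0.5145, 0.3051, 0.1219]
tcp_rot: [-3.107, -0.452, -0.004]
wrist_force: [0.4, -0.5, -1.6]
width: 0.535
grip_force: 33.8
```

```bash
python3 up.py; python3 look.py pics/near.png
```

```text
[0.51453198 0.30509689 0.12186604] [ 0.36449905 -0.53640619 -1.58421021] 0.5348757701988793 [0.49 0.21 1.88 0.   1.05 1.77]
tool z [ 0.002   0.0023 -1.    ] yaw 0.2889240584810382
turn [-0.0007  0.0006 -0.    ] d [ 0.0065 -0.002   0.7342]
nose tip pred [0.5147 0.3053 0.0439]
top gauge 0.43 [132.9 211.4] pred [135.4 209.7]
scene nose_tip 0.17 [343.7 241.6] pred [342.4 237.2]
scene gauge 0.77 [343.9 234.1] pred [343.7 234.2]
```

View pics/near.png

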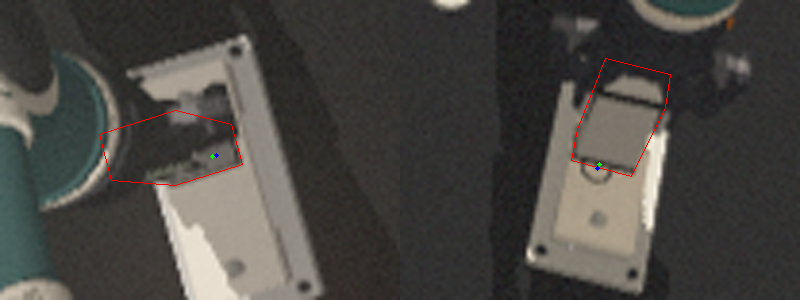

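Run:
```python
from plan import *
im=bot.read_camera('scene');u,v=343,237
h=cv2.resize(im[v-18:v+18,u-20:u+20],(600,540),interpolation=cv2.INTER_CUBIC)
h=np.clip(h.astype(float)*1.3,0,255).astype(np.uint8)
cv2.imwrite('pics/zoom.png',h[:,:,::-1])
k=15
s=bot.read_state();tp=s['tool_pos'];Gr=Rz(.288);g0=tp-[0,0,.058]
def pr(l,X): print(l,((proj('scene',X)-[u-20,v-18]+.5)*k).round(0).tolist())
a=np.linspace(0,2*np.pi,4,endpoint=False);c=np.c_[np.cos(a),np.sin(a)]
pr('boxbottom +x edge',np.array([[.014,-.023,0],[.014,.023,0],[-.014,.023,0]])@Gr.T+g0)
pr('collar bottom',np.c_[c*.01,0*a-.008]+g0)
pr('nose tip',g0-[0,0,.02])
pr('nose 3mm up',np.c_[c*.006,0*a-.017]+g0)
pr('ring outer',np.c_[c*.012,0*a]+[.5155,.3048,.038]);pr('spot',[.5155,.3048,.038])
m=near('gauge','scene',(343,224))
if m is not None:
    P=[box(-.014,.014,-.023,.023,0,.11)]
```

```text
boxbottom +x edge [[187.0, 265.0], [423.0, 327.0], [446.0, 202.0]]
collar bottom [[286.0, 290.0], [355.0, 277.0], [331.0, 213.0], [263.0, 227.0]]
nose tip [[297.0, 278.0]]
nose 3mm up [[287.0, 295.0], [328.0, 287.0], [314.0, 249.0], [273.0, 257.0]]
ring outer [[262.0, 341.0], [343.0, 325.0], [315.0, 250.0], [234.0, 266.0]]
spot [[289.0, 295.0]]
```

View pics/zoom.png

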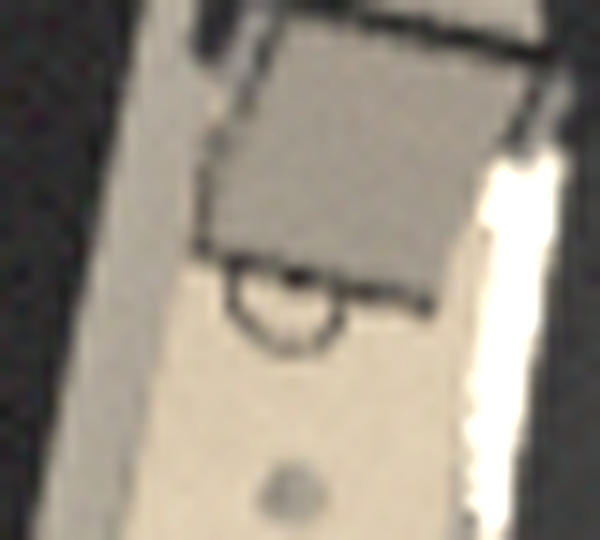

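The zoom shows the gauge's lower front edge from (195,245) to (432,307). The prediction was (187,265) to (423,327). The ring centre is at about (288,300). The gauge is either about 5 mm back along -x, tilted, or about 8 mm higher than assumed. I'll check the other edges numerically.

Run:
```python
from plan import *
from scipy.optimize import least_squares
s=bot.read_state();tp=s['tool_pos'];g0=tp-[0,0,.058];u,v,k=343,237,15
pix=lambda X:(proj('scene',X)-[u-20,v-18]+.5)*k
C=np.array([[.014,-.023,0],[.014,.023,0],[.014,-.023,.11],[.014,.023,.11]])
print('pred',pix(C@Rz(.288).T+g0).round(0).tolist())
obs=np.array([[195,245],[432,307],[275,8],[548,55]])
for name,f in(('xy tilt',lambda q:(Rz(.288)@Rn.from_euler('y',q[2]).as_matrix(),np.array([q[0],q[1],0]))),
              ('xyz',lambda q:(Rz(.288),np.array(q))),('z tilt',lambda q:(Rz(.288)@Rn.from_euler('y',q[2]).as_matrix(),np.array([0,q[1],q[0]])))):
    def res(q):
        R,d=f(q);piv=np.array([0,0,.08]);X=(C-piv)@R.T+piv+g0+d;return (pix(X)-obs).ravel()
    r=least_squares(res,[0,0,0],x_scale=[.001,.001,.01]);print(name,r.x.round(4),r.fun.round(0))
M={n:near('gauge',n,c) for n,c in(('top',(130,209)),('scene',(344,222)))}
for n,m in M.items():
    if m is not None: yy,xx=np.where(m);print(n,m.sum(),xx.min(),xx.max(),yy.min(),yy.max(),'pred hull',np.r_[p.min(0),p.max(0)].round(1) if len(p:=proj(n,box(-.014,.014,-.023,.023,0,.11)@Rz(.288).T+g0)) else 0)
```

```text
pred [[187.0, 265.0], [423.0, 326.0], [295.0, -4.0], [553.0, 61.0]]
xy tilt [-0.0005 -0.0009  0.0519] [-7. -1. -9. -2. 15. -7. -0. 10.]
xyz [-0.0286 -0.0037 -0.0478] [ -2.   8. -14.   4.  21. -13.  -7.   2.]
z tilt [ 0.001  -0.0008  0.0524] [-7. -1. -9. -2. 15. -7. -0. 10.]
top 164.0 121 145 207 218 pred hull [108.4 198.5 145.8 217.9]
scene 393.0 336 358 216 239 pred hull [335.  209.5 360.9 240.3]
```

Run:
```python
from plan import *
for X in([.52,.0,.14],[.52,0,.25],[.52,.18,.14],[.52,.18,.25],[.58,.05,.14],[.58,.05,.25],[.62,.1,.14],[.62,.1,.25]):
    print(X,(proj('scene',X)[0]*1.5625).round(),(proj('top',X)[0]*1.5625).round())
i=cam('scene');print('campos',-i[3].T@i[4]); i=cam('top');print(-i[3].T@i[4])
```

```text
[0.52, 0.0, 0.14] [399. 272.] [400. 319.]
[0.52, 0, 0.25] [399. 236.] [403. 313.]
[0.52, 0.18, 0.14] [482. 316.] [280. 320.]
[0.52, 0.18, 0.25] [489. 282.] [264. 315.]
[0.58, 0.05, 0.14] [404. 307.] [366. 280.]
[0.58, 0.05, 0.25] [405. 272.] [364. 268.]
[0.62, 0.1, 0.14] [415. 335.] [333. 254.]
[0.62, 0.1, 0.25] [417. 303.] [325. 238.]
campos [1.07936485 0.36054091 1.09070306]
[0.46617338 0.02488453 0.95384338]
```

servo_tool([
  [0, 0, 0.2, 0, 0, 0, 0.7],
  [0, 0, 0.5, 0, 0, 0, 0.7],
  [0.2, -0.3, 0.55, 0, 0, 0, 0.7],
  [0.35, -0.55, 0.55, 0, 0, 0, 0.7],
  [0.5, -0.8, 0.55, 0, 0, 0, 0.7],
  [0.5, -0.8, 0.55, 0, 0, 0, 0.7],
])

```text
time: 21.9
tool_pos: [0.5917, 0.1802, 0.2042]
tcp_rot: [3.109, 0.445, 0.005]
wrist_force: [-1.6, -0.2, -1.6]
width: 0.537
grip_force: 33.9
```

servo_tool([
  [0.1, -0.3, 0, 0, 0, 0, 0.7],
  [0.2, -0.56, 0, 0, 0, 0, 0.7],
  [0.2, -0.56, 0, 0, 0, 0, 0.7],
  [0.2, -0.56, 0, 0, 0, 0, 0.7],
  [0.2, -0.56, 0, 0, 0, 0, 0.7],
])

```text
time: 22.4
tool_pos: [0.6186, 0.1016, 0.2036]
tcp_rot: [-3.107, -0.452, -0.001]
wrist_force: [0.2, 0.4, -3.0]
width: 0.534
grip_force: 34.0
```

```bash
cat > z.py <<'E'
from plan import *
s=bot.read_state();tp=s['tool_pos'];r=Rn.from_rotvec(s['tcp_rot']).as_matrix();g0=tp-[0,0,.058];print(tp,r[:,2].round(4))
o=[]
for n in('top','scene'):
    im=np.mean([bot.read_camera(n).astype(float) for _ in range(4)],0);np.save(f'{n}.npy',im)
    u,v=proj(n,g0+[0,0,.03])[0].round().astype(int);u0,v0=u-21,v-26;k=11
    h=cv2.resize(np.clip(im[v0:v0+52,u0:u0+36]*1.4,0,255).astype(np.uint8),(396,572),interpolation=cv2.INTER_CUBIC)
    o.append(h);print(n,u0,v0,k)
    C=box(-.014,.014,-.023,.023,0,.11)@Rz(.288).T+g0
    print(((proj(n,np.r_[C,[g0-[0,0,.02]]])-[u0,v0]+.5)*k).round(0).tolist())
cv2.imwrite('pics/z.png',np.hstack(o)[:,:,::-1])
E
python3 z.py
```

```text
[0.61857028 0.10162768 0.2035648 ] [ 3.0e-04  2.3e-03 -1.0e+00]
top 190 134 11
[[373.0, 351.0], [335.0, 246.0], [166.0, 414.0], [96.0, 318.0], [335.0, 228.0], [292.0, 104.0], [129.0, 290.0], [53.0, 175.0], [260.0, 338.0]]
scene 246 182 11
[[161.0, 284.0], [167.0, 49.0], [335.0, 329.0], [357.0, 96.0], [131.0, 376.0], [133.0, 146.0], [306.0, 422.0], [326.0, 194.0], [231.0, 390.0]]
```

View pics/z.png

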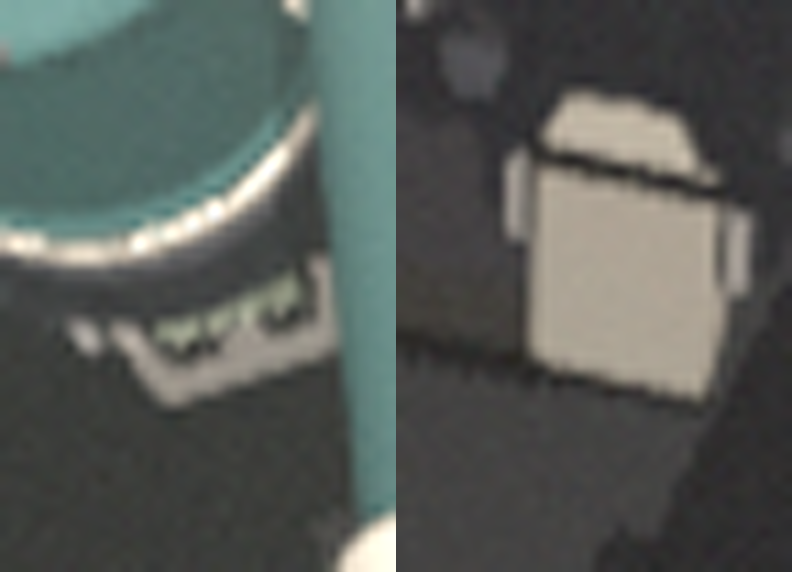

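In the scene half, the front face's bottom edge runs (531,358)-(702,403), about 18 px above the prediction. In the top half, the display side's lower corner is at (172,405), 9 px above the prediction. Both views point the same way, so I solve for the offset.

Run:
```python
from plan import *
from scipy.optimize import least_squares
tp=np.array([.6186,.1016,.2036]);g0=tp-[0,0,.058]
cs=(246,182);ct=(190,134);k=11
px=lambda n,X,c:((proj(n,X)-np.array(c)+.5)*k)
def res(q,b):
    R=Rz(.288+q[3])@Rn.from_euler('y',q[4]).as_matrix();piv=np.array([0,0,.08])
    W=lambda c,bias:R@(np.array(c)-piv)+piv+g0+q[:3]+[bias,0,0]
    s1=px('scene',W([.014,-.023,0],b),cs)[0];s2=px('scene',W([.014,.023,0],b),cs)[0]
    t1=px('top',W([-.014,.023,0],-b),ct)[0];t2=px('top',W([-.014,-.023,0],-b),ct)[0]
    yt=t1[1]+(t2[1]-t1[1])*(340-t1[0])/(t2[0]-t1[0])
    return np.r_[s1-[135,358],s2-[306,403],t1-[172,405],yt-345,q[3]*300,q[4]*W4]
for W4 in(1e4,100):
  for b in(0,.0011):
    r=least_squares(res,np.zeros(5),args=(b,),x_scale=[.001]*3+[.01]*2);print(W4,b,r.x.round(4),r.fun.round(1))
```

```text
10000.0 0 [ 0.0006 -0.0007  0.0101  0.013  -0.    ] [-7.5  0.6 -0.5 -0.6 -6.9 -0.4  4.1  3.9 -0. ]
10000.0 0.0011 [ 0.001  -0.0004  0.0127  0.0163 -0.    ] [-9.6  0.8 -1.9 -0.8 -9.4  1.1  4.2  4.9 -0. ]
100 0 [ 0.0005 -0.0007  0.0101  0.013  -0.0008] [-7.5  0.6 -0.5 -0.6 -6.9 -0.4  4.1  3.9 -0.1]
100 0.0011 [ 0.0009 -0.0004  0.0127  0.0163 -0.0014] [-9.6  0.8 -1.9 -0.8 -9.4  1.1  4.2  4.9 -0.1]
```

The offset comes out as the gauge sitting about 10 mm higher in the grip, with the xy offset under 1 mm and no tilt. I go back above the ring and feel for contact, expected at a TCP height of about 0.106.

servo_tool([
  [-0.15, 0.3, 0, 0, 0, 0, 0.7],
  [-0.3, 0.55, 0, 0, 0, 0, 0.7],
  [-0.4, 0.8, 0, 0, 0, 0, 0.7],
  [-0.4, 0.8, 0, 0, 0, 0, 0.7],
  [-0.4, 0.8, 0, 0, 0, 0, 0.7],
])

```text
time: 23.3
tool_pos: [0.5587, 0.2217, 0.204]
tcp_rot: [-3.107, -0.456, -0.003]
wrist_force: [0.5, 0.3, -1.9]
width: 0.54
grip_force: 34.0
```

servo_tool([
  [-0.15, 0.28, 0, 0, 0, 0, 0.7],
  [-0.29, 0.556, 0, 0, 0, 0, 0.7],
  [-0.29, 0.556, -0.2, 0, 0, 0, 0.7],
  [-0.29, 0.556, -0.4, 0, 0, 0, 0.7],
  [-0.29, 0.556, -0.54, 0, 0, 0, 0.7],
  [-0.29, 0.556, -0.54, 0, 0, 0, 0.7],
  [-0.29, 0.556, -0.54, 0, 0, 0, 0.7],
  [-0.29, 0.556, -0.54, 0, 0, 0, 0.7],
])

```text
time: 24.1
tool_pos: [0.5173, 0.3042, 0.1247]
tcp_rot: [-3.107, -0.45, -0.007]
wrist_force: [0.6, 0.4, -1.7]
width: 0.537
grip_force: 34.0
```

```bash
python3 up.py
```

```text
[0.51731251 0.30424588 0.1246902 ] [ 0.62096479  0.41563318 -1.65101942] 0.537054589728871 [0.49 0.21 1.88 0.   1.05 1.77]
tool z [ 0.0039  0.0031 -1.    ] yaw 0.2879076387249252
turn [-0.001   0.0012 -0.    ] d [-0.0121  0.0037  0.7154]
```

servo_tool([
  [-0.013, 0.005, -0.03, -0.0007, 0.0008, 0, 0.7],
  [-0.013, 0.005, -0.045, -0.0007, 0.0008, 0, 0.7],
  [-0.013, 0.005, -0.06, -0.0007, 0.0008, 0, 0.7],
  [-0.013, 0.005, -0.06, -0.0007, 0.0008, 0, 0.7],
  [-0.013, 0.005, -0.06, -0.0007, 0.0008, 0, 0.7],
])

```text
time: 24.6
tool_pos: [0.5138, 0.3051, 0.1142]
tcp_rot: [3.109, 0.452, -0.001]
wrist_force: [0.6, -0.0, -0.2]
width: 0.539
grip_force: 34.1
```

servo_tool([
  [0, 0, -0.007, 0, 0, 0, 0.7],
  [0, 0, -0.014, 0, 0, 0, 0.7],
  [0, 0, -0.02, 0, 0, 0, 0.7],
  [0, 0, -0.02, 0, 0, 0, 0.7],
  [0, 0, -0.02, 0, 0, 0, 0.7],
])

```text
time: 25.1
tool_pos: [0.5139, 0.3051, 0.1111]
tcp_rot: [3.109, 0.452, -0.001]
wrist_force: [1.1, -0.2, 0.8]
width: 0.537
grip_force: 34.2
```

```bash
cat > avg.py <<'E'
from plan import *
F=[];T=[];Z=[];M=[]
for _ in range(8):
    bot.read_camera('scene');s=bot.read_state();F.append(s['wrist_force']);M.append(s['torque']);T.append(s['tool_pos']);Z.append(Rn.from_rotvec(s['tcp_rot']).as_matrix()[:,2])
print('F',np.mean(F,0).round(2),np.std(F,0).round(2),'M',np.mean(M,0).round(3),'pos',np.mean(T,0).round(4),'z',np.mean(Z,0).round(4),s['time'])
E
python3 avg.py
python3 - <<'E'
import sys;sys.path.insert(0,'.')
from plan import *
tp=bot.read_state()['tool_pos'];u,v,k=343,237,15
im=np.mean([bot.read_camera('scene').astype(float) for _ in range(4)],0).mean(2)
g0=tp-[0,0,.058]
# bottom edge of front face: profile along vertical columns (local image), darkest line near prediction
for yg in(-.018,-.009,0,.009,.018):
    X=Rz(.288)@[.014,yg,0]+g0;p=proj('scene',X)[0]
    pr=[cv2.getRectSubPix(im.astype(np.float32),(1,1),(float(p[0]),float(p[1]+d)))[0,0] for d in np.arange(-4,4.1,.5)]
    print(yg,p.round(1),np.round(pr).astype(int))
E
```

```text
F [ 0.37 -0.03  1.25] [0.48 0.41 0.41] M [ 0.043 -0.11   0.003] pos [0.5138 0.3051 0.111 ] z [-1.e-03 -2.e-04 -1.e+00] 25.5
-0.018 [336.2 238.1] [105 107 107 100  91  74  70  95 118 137 151 151 151 151 151 152 152]
-0.009 [339.2 238.9] [118 118 117 107  96  87  78  90 105 103  97 106 116 131 147 150 152]
0 [342.2 239.7] [117 116 112 104  90  83  84  95 120 131 127 121 115 121 141 152 152]
0.009 [345.3 240.5] [117 117 109  99  77  57  66  76 102 128 141 153 154 156 155 155 155]
0.018 [348.4 241.3] [116 116 110 101  88  74  85 110 131 148 155 155 155 154 154 154 155]
```

The force is +1.25 N against a free baseline of about -1.9 N, so about 3.1 N net. Contact came at about 0.115, which matches the original geometry; the "offset" was a dark band at the bottom of the gauge box. The height is now right and x is about 1.8 mm short, so I lift, shift and press again.

servo_tool([
  [0, 0, 0.03, 0, 0, 0, 0.7],
  [0, 0, 0.06, 0, 0, 0, 0.7],
  [0.012, 0, 0.06, 0, 0, 0, 0.7],
  [0.012, 0, 0.06, 0, 0, 0, 0.7],
  [0.012, 0, 0.06, 0, 0, 0, 0.7],
  [0.012, 0, 0.06, 0, 0, 0, 0.7],
])

```text
time: 26.3
tool_pos: [0.5151, 0.3048, 0.1194]
tcp_rot: [3.108, 0.452, -0.004]
wrist_force: [-0.0, -0.8, -1.5]
width: 0.534
grip_force: 34.1
```

```bash
python3 avg.py
```

```text
F [ 0.12  0.18 -1.75] [0.29 0.6  0.38] M [-0.011 -0.005  0.005] pos [0.5153 0.3049 0.1197] z [-1.7e-03 -6.0e-04 -1.0e+00] 26.7
```

Baseline is -1.75 N, so 3.0 N at the pressed pose. Now press again.

servo_tool([
  [0.001, 0, -0.015, 0, 0, 0, 0.7],
  [0.001, 0, -0.03, 0, 0, 0, 0.7],
  [0.001, 0, -0.04, 0, 0, 0, 0.7],
  [0.001, 0, -0.05, 0, 0, 0, 0.7],
  [0.001, 0, -0.058, 0, 0, 0, 0.7],
  [0.001, 0, -0.058, 0, 0, 0, 0.7],
  [0.001, 0, -0.058, 0, 0, 0, 0.7],
])

```text
time: 27.4
tool_pos: [0.5157, 0.305, 0.1114]
tcp_rot: [3.109, 0.452, -0.002]
wrist_force: [-0.3, -0.6, 0.8]
width: 0.534
grip_force: 34.2
```

```bash
python3 avg.py; python3 avg.py
python3 - <<'E'
import sys;sys.path.insert(0,'.')
from plan import *
for n,p0 in(('scene',[.4958,.3071,.289]),('top',[.4951,.3079,.288])):
    c=proj(n,[p0[0],p0[1],.035])[0]
    for q in bot.mark_of('plate',n)[:4]:
        w=np.array([q['at'][1]*512,q['at'][0]*384])
        if np.hypot(*(w-c))<15: print(n,w.round(1),c.round(1))
E
```

```text
F [-0.27 -0.19  1.05] [0.3  0.26 0.61] M [-0.071  0.068 -0.006] pos [0.5157 0.305  0.1113] z [-1.1e-03 -3.0e-04 -1.0e+00] 27.8
F [ 0.31 -0.21  1.18] [0.64 0.32 0.51] M [-0.045  0.009 -0.001] pos [0.5157 0.305  0.1112] z [-1.2e-03 -3.0e-04 -1.0e+00] 28.2
scene [344.5 238. ] [345.2 234. ]
```

The net press is about 2.9 N, roughly halfway in. The tool is upright and over the ring at (0.5157, 0.305), so I hand in.

```bash
python3 -c "
from workcell import bot
print(bot.finish_job())"
```

```text
the job is handed in; nothing more can be done
None
```

I handed the job in at about 28 s: the plate is seated on the pins and released, and the gauge is held upright on the ring, pressing at about 2.9 N (nose roughly halfway in). I expect the nose to be within 1–2 mm of the ring's centre, but the gauge hid it from both cameras, so that comes from calibration and measured poses, and no verdict came back.

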